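Unload a guitar preamp from the clamshell glue jig

ROBOT

A 6-joint arm with a two-finger parallel gripper is mounted at the origin on the work surface. World frame = base frame: x ahead of the robot, y to its left, z up, the work surface at z = 0. Lengths are in m, angles in rad, forces in N, time in s.
With the tool pointing down it reaches from about 0.325 to 0.925 m from the base axis. Payload 3.1 kg.
Tool frame: the origin (TCP) lies midway between the tips of the shut fingers; the grasp point (between the pads) lies 19 mm behind it; z points along the fingers, x is the direction in which the jaws open and shut, and the axes are right-handed (so a half turn about z gives the same grasp; the last joint's range is limited). The gripper opens to 85 mm and grips with 20 to 120 N. Pads are 22 mm wide; open, the fingers measure 114 mm over their backs; the gripper's body (76 mm by 85 mm) begins 54 mm behind the grasp point. The pads swing forward as they close: fully open they stand 13 mm farther back than shut.
Start: joints at [-1.226, 0.217, 1.613, -0, 1.311, -0.112], TCP at [0.276, -0.561, 0.231] pointing down, gripper open.
Joint ranges: [-2.75, 2.75], [-0.78, 2.1], [0.31, 2.55], [-1.13, 4.27], [0.13, 2.63], [-2.58, 2.58]. Speed limits (rad/s): [2.79, 2.79, 3.14, 3.14, 3.14, 3.14].

INTERFACE

Orientations are given as a rotation vector (axis times angle).
In Python, from station import manip, viewer, finder gives the robot as it stands. The module is installed in compiled form; this text tells all that it offers.
- The arm moves only by the tool carry_out, never from a script. Its argument "targets" is a list of rows, each a list of 7 numbers: the turn, a rotation vector about the tool's x, y, z as a fraction of full scale, then the shift along the tool's x, y, z as a fraction of full scale, then the gripper's target within -1 to 1 (fully open at 1, half-way at 0, shut at -1). A call has 1 to 5 rows; each row is the pose to reach, as a shift and turn from the pose measured when the call began, along the tool's axes at that moment, turning the shorter way round; what a row does not reach only later rows make up. Full scale, the value 1, is 0.12 m for a shift and 2 pi rad for a turn. A row lasts 1/12 s, in which the tool goes at most 41.7 mm and 7.16 degrees, less where a joint would pass 70% of its speed; a pose out of reach is approached as far as the arm can. A call with a number of a shift or a turn outside -1 to 1 is refused whole. A call with a gripper value outside its range is refused whole. The fingers move at their own pace and stop on an object; "newtons" is the grip in N (left out, the last holds). Time passes only in rows, so rows that repeat a pose let the fingers close. It gives the time, the measured TCP pose, the force and the opening at its end, in the units of the state.
- manip.get_state(): the state, without advancing time (a new reading comes with each control period).
- viewer.snapshot(name): name is "side" or "top"; returns a dict with "frame" (420x560x3 uint8, red, green, blue), "depth" (420x560 float32, m along the optical axis (not along the pixel's ray), 0 where there is no reading), "fx", "fy", "cx", "cy" (pixels), "distortion" ([k1, k2, p1, p2, k3] as OpenCV has them; the pictures are not rectified), "rvec" (rotation vector, rad) and "tvec" (3), from world to camera coordinates, as OpenCV has them. Camera axes: x right, y down, z forward; pixel columns grow to the right and rows downward; lengths in m; the calibration is good to about 2 mm. A picture is of the moment at which its call begins.
- manip.sign_off(): hands the job in, once; it reports no verdict.
Trained networks look in a picture, given as the dict that the camera call returned (one of the last four; its "shot" number tells which), for a name from the list of things; names that differ only in an ending like _2 or _b are one class to them, and where a whole thing is asked for, a point or a joint stands for the part that bears it (a point fixed in the world has none). Each returns a list of dicts, best first, with "conf" (0 to 1); they miss things now and then, are a little off and sometimes report something else, mostly with a low value. They report only what shows in the picture. A call takes as long as a camera call.
- finder.search_frame(query, picture): "xyz" ([x, y, z] in m, in world coordinates, good to about 4 mm: the middle of the surface that is visible of it).
The state is a dict: "time": time; "joints": joint angles; "dq": joint speeds; "joint_torque": joint torques, N m; "ee_pos": TCP position; "ee_rot": TCP orientation; "ft_force": force on the tool from outside, world axes, zero at the start; "wrist_torque": the same for the moment, N m; "grip_width": opening from 0.0 (shut) to 1.0 (fully open).
Only numpy, scipy, OpenCV 4.12 (cv2) and the standard library are available. Lean on these libraries where they do the work, as an engineer would, in place of code of your own. Each camera call takes 0.05 s, during which the arm holds its last target.

TASK

Swing the cover of the sloping jig by its red handle all the way back, past vertical, so that it stays open by itself; do not fling it or let it slam. Then lift the black preamp module out of the jig and set it down gently, dials up and lying flat, in the green tray. Leave the cover open and do not disturb the other module in the red tray, the cup or the screwdriver.

Things in the scene. Friction and masses are not known exactly. Their poses are not given: they have to be found in the camera images.
- lid (a joint): angle of the jig's hinged cover: 0 shut, growing as it opens, stop at 2.18 (fully open). The cover (about 0.35 kg) is a downward-open box 128 mm long, 144 mm wide and 48 mm high with grey walls and a clear top. Nothing latches it; the hinge is lightly damped. Its weight shuts it below about 1.5 and carries it on to the open stop above about 1.7, where it stays
- lid_handle (a point): middle of the red bar of the cover's D handle: a round bar 10 mm thick and 116 mm long, parallel to the hinge, its axis 40 mm in front of the cover's front edge (35 mm of free gap), level with the cover's top face, held by a 10 mm leg at each end. It turns with the cover; its axes are the cover's: x runs in the cover's plane towards the hinge, y along the bar, z out of its top
- lid_hinge (a point): middle of the hinge pin, at the upper (far) edge of the tilted nest plate; the hinge runs along its y axis and positive joint values turn the cover about +y. The handle bar lies 168 mm along the cover's -x and 48 mm along its z from here (175 mm from the pin). Axes as for lid_handle
- nest: the jig's tilted plate, fixed: origin in the middle of the pocket's floor, 75 mm above the table; x points up the slope (away from the robot, towards the hinge), y level, z square out of the plate, leaning 25 degrees from vertical towards the robot. The pocket is a frame of white rails 12 mm high and 10 to 12 mm thick around the module, with 2 mm play on each side; the rest of the plate is bare, 136 mm along x and 150 mm along y
- module: the black preamp module to take out: a block 56 mm (x) by 38 mm (y) by 36 mm (z), about 0.12 kg, with three small white dials (6 mm tall, harmless) on its top. Origin in the middle of its underside, z out of its top (the dials). It starts in the pocket, its axes along those of the nest
- green_tray: low open green tray, fixed: outside 170 mm (x) by 150 mm (y), 22 mm high, walls and floor 5 mm. Origin in the middle of its underside on the table; axes along its sides
- red_tray: the same tray in red, fixed, with the rejected grey module in it
- reject: rejected grey module with orange dials, same size as the black one, standing in the red tray; leave alone
- cup: white cup, 72 mm wide and 75 mm tall, origin in the middle of its underside; leave alone
- driver: screwdriver 190 mm long lying on the table; leave alone

How it is judged:
By the outcome, as a careful person would: the job done as asked, in the order asked, and still so for the second after the job is handed in, with the robot touching nothing.
It also fails if it takes over 64 s, if anything falls off the work surface, if the arm or the gripper's body presses on something with over 40 N, if the wrist force passes 120 N, or if a joint passes its speed limit or range.

## Working session

There is one attempt and no reset: what is moved stays moved. The work goes in short steps, Python scripts to look and compute and a tool call to move; the robot and the scene stay as the last step left them, time stands still between calls to the robot, and variables do not carry over. Pictures are saved under pics/ and viewed, and the job is handed in when it is done.

Besides the shell and the picture viewer there is one more tool, called after "Call:" by a JSON object that holds its "api" and its "payload". carry_out: Moves the arm, as the interface text tells. Its arguments: {"type":"object","properties":{"targets":{"type":"array","items":{"type":"array","items":{"type":"number"}}},"newtons":{"type":"number"}},"required":["targets"]}

```bash
mkdir -p pics; ls; cat > h.py <<'E'
import numpy as np, cv2
from station import manip, viewer, finder
def snap(n,fn=None):
    p=viewer.snapshot(n)
    if fn: cv2.imwrite('pics/'+fn,p['frame'][:,:,::-1])
    return p
def cloud(p):
    K=np.array([[p['fx'],0,p['cx']],[0,p['fy'],p['cy']],[0,0,1]]);d=p['depth']
    h,w=d.shape;u,v=np.meshgrid(np.arange(w),np.arange(h))
    pts=np.stack([u,v],-1).reshape(-1,1,2).astype(np.float64)
    n=cv2.undistortPoints(pts,K,np.array(p['distortion'],float)).reshape(h,w,2)
    c=np.dstack([n*d[...,None],d])
    R=cv2.Rodrigues(np.array(p['rvec'],float))[0]
    X=(c-np.array(p['tvec']).reshape(3))@R
    X[d==0]=np.nan
    return X
E
python3 - <<'E'
from h import *
s=manip.get_state()
for k in s: print(k,np.round(s[k],4))
for n in('side','top'):
    p=snap(n,n+'0.png')
    np.save(n+'0.npy',cloud(p))
    for q in ['lid_handle','lid','nest','module','green_tray','red_tray','reject','cup','driver']:
        print(n,q,[(np.round(r['xyz'],3).tolist(),round(r['conf'],2)) for r in finder.search_frame(q,p)][:2])
E
```

```text
pics
time 0.0
joints [-1.2262  0.2178  1.6149 -0.      1.3113 -0.1122]
dq [ 0.0004 -0.0002  0.001  -0.0011 -0.0018 -0.0018]
joint_torque [ 4.00000e-04 -3.96839e+01 -3.03855e+01 -2.00000e-04  9.60000e-03
 -0.00000e+00]
ee_pos [ 0.2754 -0.5601  0.23  ]
ee_rot [-2.6655  1.66    0.003 ]
ft_force [-0.7489  0.0292  0.4526]
wrist_torque [ 0.0111 -0.0494 -0.004 ]
grip_width 1.0005
side lid_handle [([0.547, -0.037, 0.113], 0.85)]
side lid [([0.548, -0.041, 0.113], 0.74)]
side nest [([0.554, -0.027, 0.106], 0.7)]
side module []
side green_tray [([0.458, 0.336, 0.001], 0.96), ([0.462, -0.304, 0.036], 0.48)]
side red_tray [([0.425, -0.328, 0.01], 0.71)]
side reject [([0.461, -0.305, 0.035], 0.53), ([0.457, 0.34, 0.003], 0.25)]
side cup [([0.674, -0.33, 0.058], 0.61)]
side driver [([0.424, -0.328, 0.01], 0.28)]
top lid_handle [([0.555, -0.076, 0.12], 0.88)]
top lid [([0.555, -0.073, 0.122], 0.58)]
top nest [([0.558, -0.071, 0.116], 0.65)]
top module []
top green_tray [([0.461, 0.333, 0.007], 0.67)]
top red_tray []
top reject [([0.456, -0.321, 0.042], 0.81)]
top cup [([0.677, -0.36, 0.044], 0.72)]
top driver [([0.684, 0.312, 0.023], 0.89)]
```

View pics/side0.png

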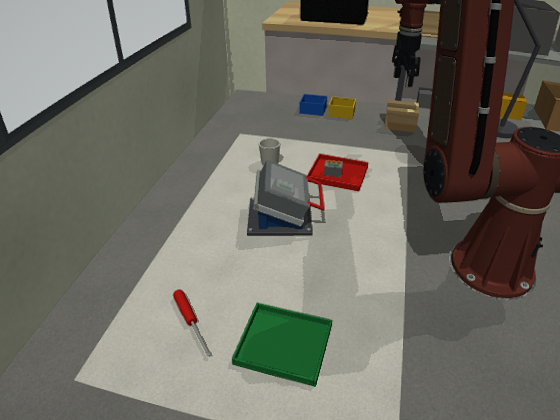

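View pics/top0.png

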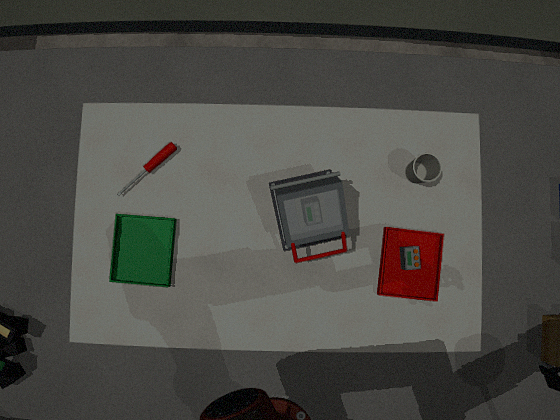

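The side view shows the closed cover at about (285,190) with the red handle at (320,195), and the green tray at (285,343). In the top view the handle bar runs from (294,261) to (347,250), and the hinge edge is at (305,180). Next I'll measure these.

```bash
python3 - <<'E'
from h import *
T=np.load('top0.npy');S=np.load('side0.npy')
for n,X,box in(('top',T,(225,270,285,352)),('side',S,(172,215,300,330))):
    im=cv2.imread(f'pics/{n}0.png').astype(int);b,g,r=im[...,0],im[...,1],im[...,2]
    m=(r>90)&(r>2*g)&(r>2*b)
    k=np.zeros_like(m);k[box[0]:box[1],box[2]:box[3]]=1;m&=k
    P=X[m];P=P[~np.isnan(P[:,0])]
    print(n,len(P),np.round(np.nanmedian(P,0),3),P.min(0).round(3),P.max(0).round(3))
    ys,xs=np.where(m)
    for i in range(0,len(xs),max(1,len(xs)//28)): print((xs[i],ys[i]),X[ys[i],xs[i]].round(3))
# plane of lid top in T
for (u,v) in [(285,190),(330,185),(345,220),(292,235),(312,212),(270,185),(340,172),(305,180),(280,250),(352,232)]: print('lid',(u,v),T[v,u].round(3))
# green tray
im=cv2.imread('pics/top0.png').astype(int);g=(im[...,1]>60)&(im[...,1]>1.6*im[...,2])&(im[...,1]>1.6*im[...,0])
P=T[g];P=P[~np.isnan(P[:,0])];P=P[(P[:,1]>.1)&(P[:,2]<.05)]
print(cv2.minAreaRect((P[:,:2]*1000).astype(np.float32)),np.percentile(P[:,2],[1,50,99]))
E
```

```text
top 235 [ 0.466 -0.09   0.082] [ 0.445 -0.152  0.075] [ 0.515 -0.027  0.101]
(np.int64(342), np.int64(232)) [ 0.515 -0.141  0.097]
(np.int64(342), np.int64(235)) [ 0.509 -0.142  0.096]
(np.int64(344), np.int64(237)) [ 0.504 -0.146  0.096]
(np.int64(345), np.int64(240)) [ 0.497 -0.15   0.091]
(np.int64(293), np.int64(243)) [ 0.488 -0.031  0.098]
(np.int64(344), np.int64(244)) [ 0.488 -0.148  0.088]
(np.int64(293), np.int64(246)) [ 0.481 -0.032  0.097]
(np.int64(345), np.int64(247)) [ 0.482 -0.151  0.085]
(np.int64(294), np.int64(249)) [ 0.475 -0.034  0.093]
(np.int64(341), np.int64(250)) [ 0.474 -0.143  0.081]
(np.int64(333), np.int64(251)) [ 0.472 -0.125  0.079]
(np.int64(341), np.int64(251)) [ 0.472 -0.142  0.082]
(np.int64(331), np.int64(252)) [ 0.469 -0.12   0.079]
(np.int64(293), np.int64(253)) [ 0.466 -0.032  0.09 ]
(np.int64(328), np.int64(253)) [ 0.467 -0.113  0.079]
(np.int64(294), np.int64(254)) [ 0.463 -0.035  0.089]
(np.int64(326), np.int64(254)) [ 0.465 -0.108  0.084]
(np.int64(315), np.int64(255)) [ 0.462 -0.083  0.08 ]
(np.int64(323), np.int64(255)) [ 0.462 -0.102  0.07
[... 2098 characters left out ...]
)) [ 0.448 -0.05   0.081]
(np.int64(322), np.int64(205)) [ 0.449 -0.043  0.082]
(np.int64(323), np.int64(206)) [ 0.446 -0.04   0.082]
(np.int64(322), np.int64(208)) [ 0.448 -0.036  0.078]
lid (285, 190) [ 0.604 -0.01   0.125]
lid (330, 185) [ 0.614 -0.106  0.147]
lid (345, 220) [ 0.542 -0.146  0.109]
lid (292, 235) [ 0.506 -0.028  0.105]
lid (312, 212) [ 0.557 -0.07   0.121]
lid (270, 185) [0.63  0.024 0.015]
lid (340, 172) [ 0.669 -0.151  0.005]
lid (305, 180) [ 0.63  -0.055  0.107]
lid (280, 250) [ 0.469 -0.004  0.002]
lid (352, 232) [ 0.518 -0.184  0.002]
((460.28607177734375, 337.4897155761719), (149.40078735351562, 170.802490234375), 86.77789306640625) [0.00167814 0.00568158 0.0243598 ]
```

```bash
cat >> h.py <<'E'
from scipy.spatial.transform import Rotation as Ro
def frame(psi,tilt=np.radians(25)):
    c,s=np.cos(psi),np.sin(psi)
    x=np.array([np.cos(tilt)*c,np.cos(tilt)*s,np.sin(tilt)]);y=np.array([-s,c,0]);return np.c_[x,y,np.cross(x,y)]
def rel(Rt,pt,s=None):
    "row numbers to go to TCP pose (Rt,pt) from the current"
    s=s or manip.get_state();R0=Ro.from_rotvec(s['ee_rot']).as_matrix()
    tr=Ro.from_matrix(R0.T@Rt).as_rotvec();sh=R0.T@(np.array(pt)-s['ee_pos'])
    return np.round(np.r_[tr/(2*np.pi),sh/.12],4),np.degrees(np.linalg.norm(tr)),np.linalg.norm(sh)
E
python3 - <<'E'
from h import *
T=np.load('top0.npy')
im=cv2.imread('pics/top0.png').astype(int);b,g,r=im[...,0],im[...,1],im[...,2]
m=(r>90)&(r>2*g)&(r>2*b);k=np.zeros_like(m);k[228:270,285:352]=1;m&=k
P=T[m];P=P[~np.isnan(P[:,0])]
# bar points: rows near the bar line
Q=P[(P[:,1]<-.045)&(P[:,1]>-.135)&(P[:,0]<.49)]
l=cv2.fitLine(Q.astype(np.float32),cv2.DIST_HUBER,0,.01,.01).ravel();print(l,len(Q),Q[:,2].mean())
# lid top normal
L=T[195:235,290:335].reshape(-1,3);L=L[~np.isnan(L[:,0])]
c=np.median(L,0);n=np.linalg.svd(L-c,full_matrices=False)[2][2];print('n',n,c)
print('psi bar',np.degrees(np.arctan2(-l[0],l[1])) )
d=l[:3]*np.sign(l[1]);t=(P-l[3:6])@d;print('t range',t.min(),t.max())
print(l[3:6]+d*(t.min()+t.max())/2)
R0=Ro.from_rotvec(manip.get_state()['ee_rot']).as_matrix();print(R0.round(3))
E
```

```text
[-0.24312958  0.9699832  -0.00453724  0.46012938 -0.08889093  0.08014232] 115 0.08014237879143145
n [-0.41256789 -0.10108023  0.90530134] [ 0.55143744 -0.07053843  0.12160333]
psi bar 14.071471
t range -0.0681302109347167 0.054525474824951584
[ 0.46178324 -0.09548911  0.08017318]
[[ 0.441 -0.897  0.   ]
 [-0.897 -0.441  0.   ]
 [-0.    -0.    -1.   ]]
```

```bash
cat >> h.py <<'E'
PSI=np.radians(14.0);BAR=np.array([.461,-.095,.0755]);RN=frame(PSI)
HINGE=BAR+RN@[.168,0,-.048]
RT=np.c_[RN[:,0],-RN[:,1],-RN[:,2]]
from scipy.spatial.transform import Slerp
def part(Rt,pt,maxd=.115,maxa=33):
    s=manip.get_state();R0=Ro.from_rotvec(s['ee_rot'])
    a,ang,d=rel(Rt,pt,s);f=min(1,maxd/max(1e-9,np.abs(a[3:]).max()*.12),maxa/max(ang,1e-9))
    tr=a[:3]*2*np.pi;
    print('full',a,round(ang,1),round(d,4),'frac',round(f,3),'row',np.round(a*f,3), 'F',np.round(s['ft_force'],1),'t',round(s['time'],2),'g',round(s['grip_width'],3))
E
python3 - <<'E'
from h import *
print(HINGE)
pt=BAR-.08*RT[:,2];print(pt)
part(RT,pt)
E
```

```text
[ 0.62842005 -0.05325749  0.10299709]
[ 0.42819482 -0.10317925  0.14800462]
full [ 0.0471  0.0584 -0.2125 -2.8628 -2.8228  0.6942] 81.1 0.4896 frac 0.335 row [ 0.016  0.02  -0.071 -0.958 -0.945  0.232] F [-0.9  0.7  0.5] t 1.0 g 1.002
```

Call:
{"api": "carry_out", "payload": {"targets": [[0.016,0.02,-0.071,-0.95,-0.95,0.1,-0.25],[0.016,0.02,-0.071,-0.95,-0.95,0.1,-0.25],[0.016,0.02,-0.071,-0.95,-0.95,0.1,-0.25],[0.016,0.02,-0.071,-0.95,-0.95,0.1,-0.25],[0.016,0.02,-0.071,-0.95,-0.95,0.1,-0.25]], "newtons": 20}}

```text
time: 1.42
ee_pos: [0.3272, -0.4004, 0.216]
ee_rot: [-2.937, 1.008, -0.24]
ft_force: [-0.2, 0.6, -0.8]
grip_width: 0.374
```

```bash
python3 -c "
from h import *
part(RT,BAR-.08*RT[:,2])"
```

```text
full [ 0.0299  0.0389 -0.1409 -0.9395 -2.4261  0.6284] 53.7 0.3212 frac 0.395 row [ 0.012  0.015 -0.056 -0.371 -0.958  0.248] F [-0.2  0.6 -0.8] t 1.42 g 0.374
```

Call:
{"api": "carry_out", "payload": {"targets": [[0.012,0.016,-0.06,-0.38,-0.97,0.1,-0.25],[0.012,0.016,-0.06,-0.38,-0.97,0.1,-0.25],[0.012,0.016,-0.06,-0.38,-0.97,0.1,-0.25],[0.012,0.016,-0.06,-0.38,-0.97,0.1,-0.25]]}}

```text
time: 1.75
ee_pos: [0.3636, -0.2753, 0.2045]
ee_rot: [-3.042, 0.421, -0.422]
ft_force: [0.1, 0.6, -1.8]
grip_width: 0.378
```

```bash
python3 -c "
from h import *
part(RT,BAR-.08*RT[:,2])"
```

```text
full [ 0.0165  0.0234 -0.0803 -0.015  -1.4837  0.6049] 30.7 0.1923 frac 0.646 row [ 0.011  0.015 -0.052 -0.01  -0.958  0.391] F [ 0.1  0.6 -1.8] t 1.75 g 0.378
```

Call:
{"api": "carry_out", "payload": {"targets": [[0.012,0.016,-0.056,-0.01,-0.98,0.3,-0.25],[0.012,0.016,-0.056,-0.01,-0.98,0.3,-0.25],[0.012,0.016,-0.056,-0.01,-0.98,0.3,-0.25],[0.012,0.016,-0.056,-0.01,-0.98,0.3,-0.25]]}}

```text
time: 2.08
ee_pos: [0.4015, -0.1563, 0.1757]
ee_rot: [-3.022, -0.139, -0.586]
ft_force: [-1.0, -0.0, -1.6]
grip_width: 0.378
```

```bash
python3 -c "
from h import *
part(RT,BAR-.08*RT[:,2])"
```

```text
full [ 0.0031  0.0076 -0.0237  0.153  -0.4081  0.3296] 9.0 0.0656 frac 1 row [ 0.003  0.008 -0.024  0.153 -0.408  0.33 ] F [-1.  -0.  -1.6] t 2.08 g 0.378
```

Call:
{"api": "carry_out", "payload": {"targets": [[0.003,0.008,-0.024,0.153,-0.408,0.33,-0.25],[0.003,0.008,-0.024,0.153,-0.408,0.33,-0.25],[0.003,0.008,-0.024,0.153,-0.408,0.33,-0.25],[0.003,0.008,-0.024,0.153,-0.408,0.33,-0.25]]}}

```text
time: 2.42
ee_pos: [0.4281, -0.1027, 0.1474]
ee_rot: [-2.994, -0.372, -0.665]
ft_force: [-0.8, -0.2, 1.1]
grip_width: 0.375
```

```bash
python3 -c "
from h import *
part(RT,BAR-.08*RT[:,2]);part(RT,BAR+.019*RT[:,2])
p=snap('side','side1.png')
cv2.imwrite('pics/side1z.png',cv2.resize(p['frame'][120:270,200:400,::-1],None,fx=4,fy=4))
p=snap('top','top1.png')
cv2.imwrite('pics/top1z.png',cv2.resize(p['frame'][150:300,220:420,::-1],None,fx=4,fy=4))
"
```

```text
full [-0.     -0.0001  0.0004  0.0021  0.0041 -0.0043] 0.2 0.0008 frac 1 row [-0.    -0.     0.     0.002  0.004 -0.004] F [-0.8 -0.2  1.1] t 2.42 g 0.375
full [-0.000e+00 -1.000e-04  4.000e-04  1.500e-03  4.200e-03  8.207e-01] 0.2 0.0985 frac 1 row [-0.    -0.     0.     0.002  0.004  0.821] F [-0.8 -0.2  1.1] t 2.42 g 0.375
```

View pics/side1z.png

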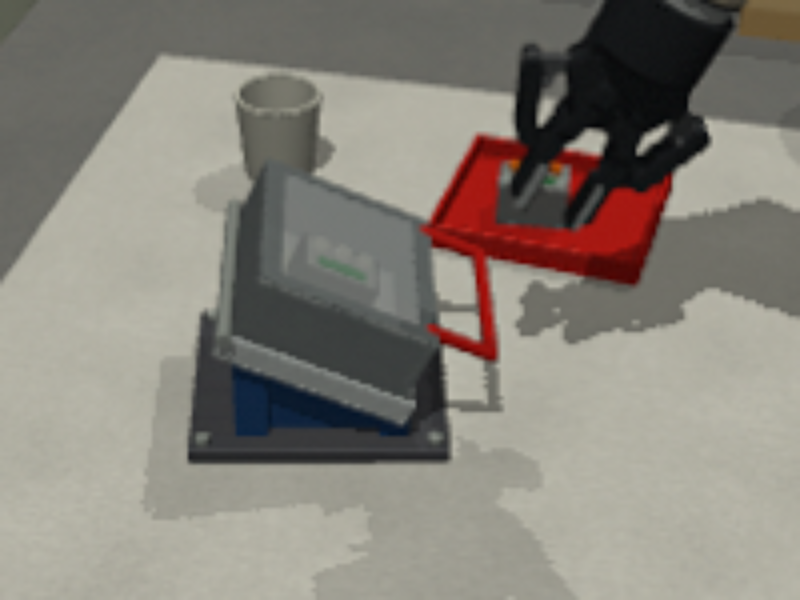

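View pics/top1z.png

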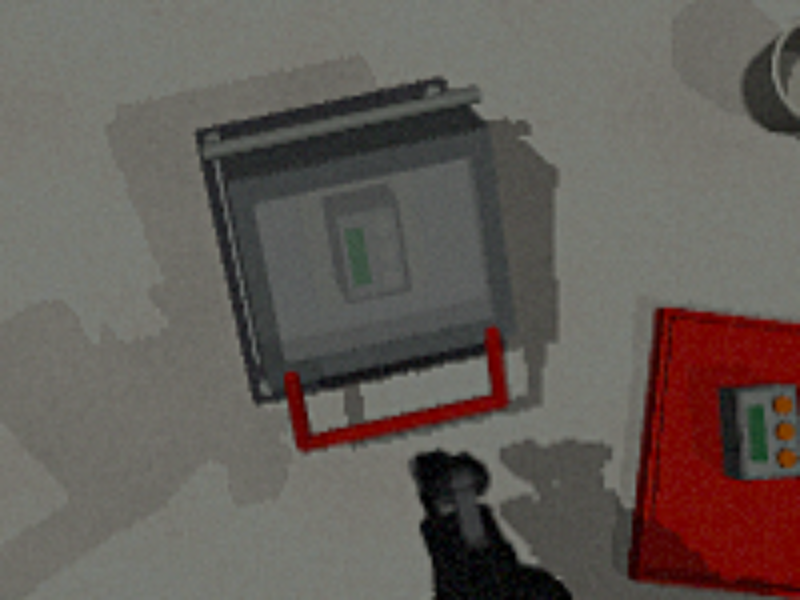

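Zoomed side view: the fingers end near (545,195) and (580,215), up and back from the bar, whose middle is at (487,300). Zoomed top view: the fingertips at (460,480) point at the bar's middle (405,425). The alignment is as planned, so I'll advance and grip.

Call:
{"api": "carry_out", "payload": {"targets": [[0,0,0,0,0,0.25,-0.25],[0,0,0,0,0,0.45,-0.25],[0,0,0,0,0,0.65,-0.25],[0,0,0,0,0,0.82,-0.25],[0,0,0,0,0,0.82,-0.25]]}}

```text
time: 2.93
ee_pos: [0.4693, -0.0955, 0.0576]
ee_rot: [-2.996, -0.365, -0.663]
ft_force: [0.7, 0.1, 0.3]
grip_width: 0.375
```

```bash
python3 -c "
from h import *
part(RT,BAR+.019*RT[:,2])
p=snap('side','side2.png')
cv2.imwrite('pics/side2z.png',cv2.resize(p['frame'][120:270,200:400,::-1],None,fx=4,fy=4))
"
```

```text
full [ 0.0002  0.0001 -0.0002  0.0031 -0.0204 -0.0045] 0.1 0.0025 frac 1 row [ 0.     0.    -0.     0.003 -0.02  -0.004] F [0.7 0.1 0.3] t 2.93 g 0.375
```

View pics/side2z.png

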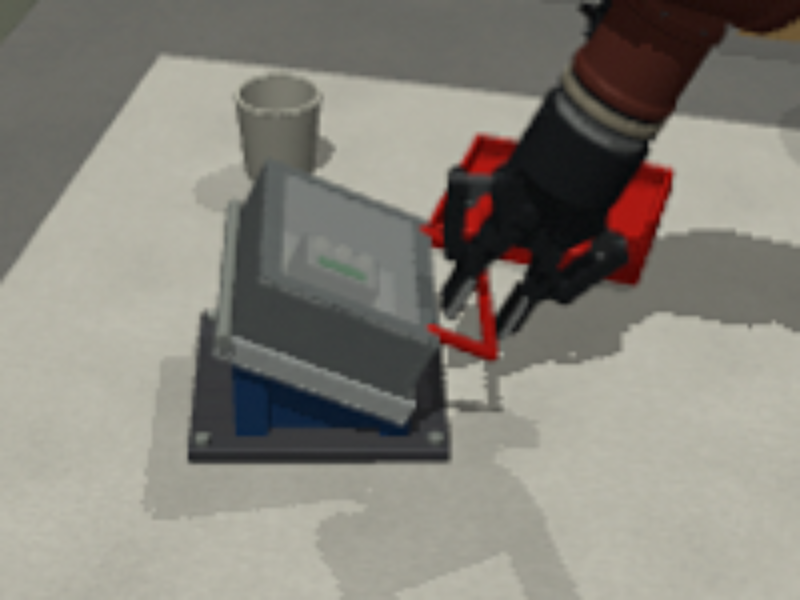

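The fingers straddle the bar: one is in the gap at (460,295) and one is in front at (515,315), with the bar at (488,300). Closing now.

Call:
{"api": "carry_out", "payload": {"targets": [[0,0,0,0,0,0,-1],[0,0,0,0,0,0,-1],[0,0,0,0,0,0,-1],[0,0,0,0,0,0,-1]], "newtons": 25}}

```text
time: 3.32
ee_pos: [0.4691, -0.0977, 0.06]
ee_rot: [-3.0, -0.367, -0.667]
ft_force: [-3.6, -4.8, -2.7]
grip_width: 0.103
```

```bash
cat >> h.py <<'E'
def lidrow(ths,tilts,R0=None,p0=None):
    """TCP rows (relative to now) to bring the bar to angles ths (rad) with tool tilt (deg forward)"""
    s=manip.get_state()
    for th,ti in zip(ths,tilts):
        b=HINGE+Ro.from_rotvec(RN[:,1]*th).apply(BAR-HINGE)
        F=frame(PSI,np.radians(ti));Rt=np.c_[F[:,0],-F[:,1],-F[:,2]]
        a,_,_=rel(Rt,b+.019*Rt[:,2],s);print(round(th,2),ti,np.round(a,3).tolist())
    g=np.array(s['ee_pos'])-.019*Ro.from_rotvec(s['ee_rot']).as_matrix()[:,2]
    v=RN.T@(g-HINGE);v0=RN.T@(BAR-HINGE)
    print('bar now r',np.hypot(v[0],v[2]).round(4),'theta',round(float(np.arctan2(v[2],-v[0])-np.arctan2(v0[2],-v0[0])),3),'y',v[1].round(4),'F',np.round(s['ft_force'],1),'t',s['time'],'g',s['grip_width'],'q',np.round(s['joints'],2))
E
python3 -c "
from h import *
lidrow([.04,.09,.15,.21,.27],[25]*5)"
```

```text
0.04 25 [0.001, -0.0, 0.0, 0.017, -0.038, -0.04]
0.09 25 [0.001, -0.0, 0.0, 0.042, -0.037, -0.109]
0.15 25 [0.001, -0.0, 0.0, 0.076, -0.037, -0.19]
0.21 25 [0.001, -0.0, 0.0, 0.114, -0.036, -0.268]
0.27 25 [0.001, -0.0, 0.0, 0.158, -0.036, -0.344]
bar now r 0.1752 theta 0.01 y -0.0044 F [-3.6 -4.8 -2.7] t 3.3167 g 0.10279558030538136 q [-0.55 -0.05  2.33  0.55  0.6  -1.21]
```

Call:
{"api": "carry_out", "payload": {"targets": [[0,0,0,0.015,0,-0.04,-1],[0,0,0,0.04,0,-0.11,-1],[0,0,0,0.075,0,-0.19,-1],[0,0,0,0.115,0,-0.27,-1],[0,0,0,0.16,0,-0.345,-1]]}}

```text
time: 3.73
ee_pos: [0.4675, -0.0982, 0.1063]
ee_rot: [-3.002, -0.37, -0.664]
ft_force: [-5.5, -4.8, -1.4]
grip_width: 0.101
```

```bash
python3 -c "
from h import *
lidrow([.3,.35,.41,.47,.53],[25]*5)
p=snap('side','side3.png')
cv2.imwrite('pics/side3z.png',cv2.resize(p['frame'][120:270,200:400,::-1],None,fx=4,fy=4))"
```

```text
0.3 25 [0.001, 0.0, 0.0, 0.03, -0.038, -0.024]
0.35 25 [0.001, 0.0, 0.0, 0.072, -0.038, -0.085]
0.41 25 [0.001, 0.0, 0.0, 0.125, -0.037, -0.154]
0.47 25 [0.001, 0.0, 0.0, 0.182, -0.036, -0.22]
0.53 25 [0.001, 0.0, 0.0, 0.243, -0.036, -0.282]
bar now r 0.1762 theta 0.275 y -0.0045 F [-5.5 -4.8 -1.4] t 3.7333 g 0.10108970332040215 q [-0.55 -0.16  2.32  0.46  0.72 -1.1 ]
```

View pics/side3z.png

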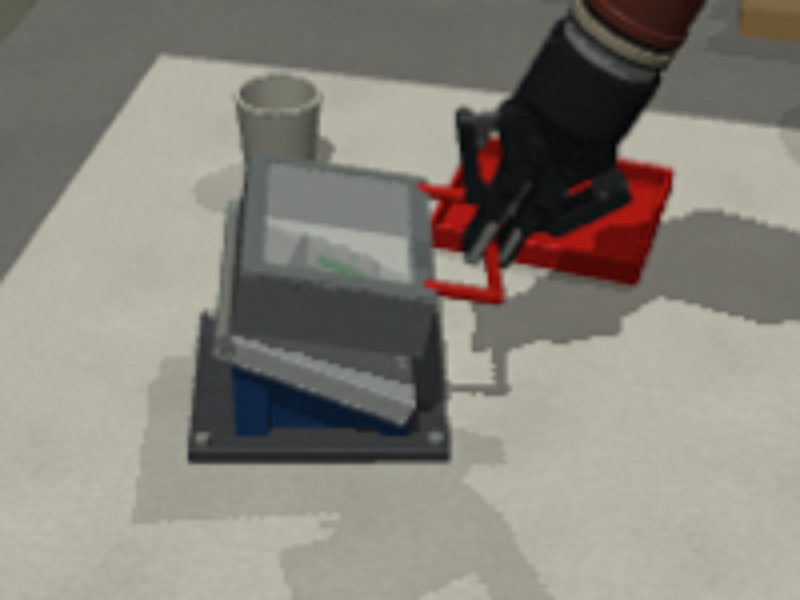

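The cover is lifted about 0.28 rad, with the bar held at (485,245). Continuing along the arc.

Call:
{"api": "carry_out", "payload": {"targets": [[0,0,0,0.03,0,-0.025,-1],[0,0,0,0.072,0,-0.085,-1],[0,0,0,0.125,0,-0.154,-1],[0,0,0,0.182,0,-0.22,-1],[0,0,0,0.243,0,-0.282,-1]]}}

```text
time: 4.2
ee_pos: [0.477, -0.0958, 0.1509]
ee_rot: [-3.006, -0.377, -0.655]
ft_force: [-10.9, -5.5, 1.0]
grip_width: 0.1
```

```bash
python3 -c "
from h import *
lidrow([.58,.64,.70,.76,.82],[25]*5)"
```

```text
0.58 25 [0.001, 0.001, 0.001, 0.067, -0.038, -0.029]
0.64 25 [0.001, 0.001, 0.001, 0.135, -0.037, -0.085]
0.7 25 [0.001, 0.001, 0.001, 0.205, -0.036, -0.136]
0.76 25 [0.001, 0.001, 0.001, 0.279, -0.035, -0.184]
0.82 25 [0.001, 0.001, 0.001, 0.355, -0.034, -0.226]
bar now r 0.1775 theta 0.534 y -0.0045 F [-10.9  -5.5   1. ] t 4.2 g 0.10035506127727331 q [-0.52 -0.22  2.27  0.4   0.81 -1.01]
```

Call:
{"api": "carry_out", "payload": {"targets": [[0,0,0,0.075,0.01,-0.03,-1],[0,0,0,0.145,0.02,-0.085,-1],[0,0,0,0.215,0.02,-0.135,-1],[0,0,0,0.29,0.02,-0.18,-1],[0,0,0,0.37,0.02,-0.222,-1]]}}

```text
time: 4.62
ee_pos: [0.5006, -0.0901, 0.1936]
ee_rot: [-3.007, -0.384, -0.635]
ft_force: [-24.9, -1.8, 13.5]
grip_width: 0.105
```

```bash
python3 -c "
from h import *
lidrow([.88,.94,1.0,1.06,1.12],[25]*5)"
```

```text
0.88 25 [0.001, 0.003, 0.002, 0.101, -0.039, -0.025]
0.94 25 [0.001, 0.003, 0.002, 0.181, -0.038, -0.06]
1.0 25 [0.001, 0.003, 0.002, 0.264, -0.038, -0.089]
1.06 25 [0.001, 0.003, 0.002, 0.347, -0.036, -0.114]
1.12 25 [0.001, 0.003, 0.002, 0.433, -0.036, -0.133]
bar now r 0.1773 theta 0.813 y -0.0048 F [-24.9  -1.8  13.5] t 4.6167 g 0.10527196352758358 q [-0.48 -0.23  2.18  0.34  0.9  -0.91]
```

```bash
python3 -c "
import h;from h import *
h.HINGE=HINGE+[0,0,.004];h.BAR=BAR+[0,0,.004]
lidrow([.86,.91,.97,1.03,1.09],[25]*5)"
```

```text
0.86 25 [0.001, 0.003, 0.002, 0.088, -0.039, -0.043]
0.91 25 [0.001, 0.003, 0.002, 0.154, -0.039, -0.074]
0.97 25 [0.001, 0.003, 0.002, 0.236, -0.038, -0.106]
1.03 25 [0.001, 0.003, 0.002, 0.319, -0.037, -0.132]
1.09 25 [0.001, 0.003, 0.002, 0.403, -0.036, -0.154]
bar now r 0.1749 theta 0.795 y -0.0048 F [-24.9  -1.8  13.5] t 4.6167 g 0.10527196352758358 q [-0.48 -0.23  2.18  0.34  0.9  -0.91]
```

Call:
{"api": "carry_out", "payload": {"targets": [[0.001,0.003,0.002,0.04,0.01,-0.05,-1],[0.001,0.003,0.002,0.1,0.01,-0.085,-1],[0.001,0.003,0.002,0.15,0.01,-0.11,-1]]}}

```text
time: 4.87
ee_pos: [0.5124, -0.0874, 0.2134]
ee_rot: [-2.991, -0.361, -0.664]
ft_force: [15.2, 2.8, -16.8]
grip_width: 0.102
```

```bash
python3 -c "
import h;from h import *
h.HINGE=HINGE+[0,0,.004];h.BAR=BAR+[0,0,.004]
lidrow([1.0,1.05,1.1,1.15,1.2],[25]*5)
p=snap('side','side4.png')
cv2.imwrite('pics/side4z.png',cv2.resize(p['frame'][80:270,180:400,::-1],None,fx=3.5,fy=3))"
```

```text
1.0 25 [-0.0, -0.0, -0.001, 0.118, -0.043, -0.006]
1.05 25 [-0.0, -0.0, -0.001, 0.188, -0.043, -0.026]
1.1 25 [-0.0, -0.0, -0.001, 0.26, -0.044, -0.041]
1.15 25 [-0.0, -0.0, -0.001, 0.331, -0.044, -0.053]
1.2 25 [-0.0, -0.0, -0.001, 0.404, -0.044, -0.062]
bar now r 0.1786 theta 0.922 y -0.0051 F [ 15.2   2.8 -16.8] t 4.8667 g 0.10197286301963755 q [-0.47 -0.23  2.15  0.36  0.92 -0.89]
```

View pics/side4z.png

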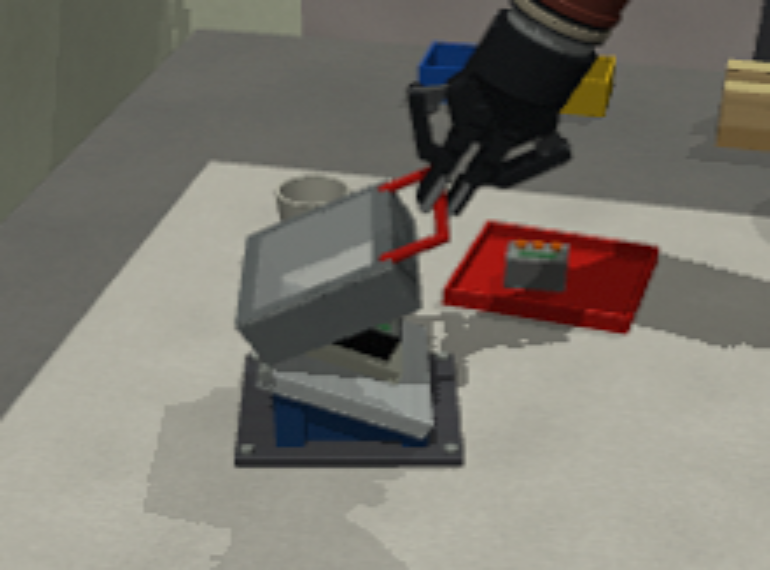

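Call:
{"api": "carry_out", "payload": {"targets": [[0,0,0,0.112,0,-0.02,-1],[0,0,0,0.184,0,-0.041,-1],[0,0,0,0.257,0,-0.056,-1],[0,0,0,0.33,0,-0.068,-1],[0,0,0,0.404,0,-0.077,-1]]}}

```text
time: 5.33
ee_pos: [0.5528, -0.0775, 0.2451]
ee_rot: [-2.99, -0.361, -0.668]
ft_force: [-4.2, -0.1, 2.3]
grip_width: 0.1
```

```bash
python3 -c "
import h;from h import *
h.HINGE=HINGE+[0,0,.004];h.BAR=BAR+[0,0,.004]
lidrow([1.25,1.3,1.36,1.42,1.48],[25]*5)"
```

```text
1.25 25 [-0.0, -0.001, -0.001, 0.05, -0.044, 0.026]
1.3 25 [-0.0, -0.001, -0.001, 0.123, -0.044, 0.025]
1.36 25 [-0.0, -0.001, -0.001, 0.21, -0.045, 0.028]
1.42 25 [-0.0, -0.001, -0.001, 0.297, -0.045, 0.037]
1.48 25 [-0.0, -0.001, -0.001, 0.383, -0.046, 0.051]
bar now r 0.1782 theta 1.217 y -0.0053 F [-4.2 -0.1  2.3] t 5.3333 g 0.10005067859182952 q [-0.41 -0.18  2.04  0.33  0.95 -0.8 ]
```

Call:
{"api": "carry_out", "payload": {"targets": [[0,0,0,0.05,0,-0.002,-1],[0,0,0,0.124,0,-0.003,-1],[0,0,0,0.212,0,0,-1],[0,0,0,0.3,0,0.008,-1],[0,0,0,0.387,0,0.021,-1]]}}

```text
time: 5.75
ee_pos: [0.5958, -0.067, 0.2629]
ee_rot: [-2.99, -0.361, -0.668]
ft_force: [-1.1, 1.1, 0.2]
grip_width: 0.102
```

```bash
python3 -c "
import h;from h import *
h.HINGE=HINGE+[0,0,.004];h.BAR=BAR+[0,0,.004]
lidrow([1.53,1.58,1.64,1.70,1.76],[25]*5)"
```

```text
1.53 25 [-0.0, -0.001, -0.001, 0.058, -0.046, 0.044]
1.58 25 [-0.0, -0.001, -0.001, 0.128, -0.046, 0.063]
1.64 25 [-0.0, -0.001, -0.001, 0.211, -0.046, 0.091]
1.7 25 [-0.0, -0.001, -0.001, 0.292, -0.047, 0.124]
1.76 25 [-0.0, -0.001, -0.001, 0.371, -0.047, 0.161]
bar now r 0.1784 theta 1.485 y -0.0055 F [-1.1  1.1  0.2] t 5.75 g 0.10232062067398286 q [-0.35 -0.1   1.94  0.3   0.95 -0.73]
```

Call:
{"api": "carry_out", "payload": {"targets": [[0,0,0,0.064,0,0.015,-1],[0,0,0,0.136,0,0.034,-1],[0,0,0,0.22,0,0.063,-1],[0,0,0,0.302,0,0.097,-1],[0,0,0,0.383,0,0.134,-1]]}}

```text
time: 6.17
ee_pos: [0.6441, -0.0552, 0.2681]
ee_rot: [-2.99, -0.361, -0.669]
ft_force: [-0.6, -0.5, -2.0]
grip_width: 0.107
```

```bash
python3 -c "
import h;from h import *
h.HINGE=HINGE+[0,0,.004];h.BAR=BAR+[0,0,.004]
lidrow([1.81,1.86,1.9,1.95,2.0],[25]*5)
p=snap('side','side5.png')
cv2.imwrite('pics/side5z.png',cv2.resize(p['frame'][80:270,180:400,::-1],None,fx=3.5,fy=3))"
```

```text
1.81 25 [-0.0, -0.001, -0.001, 0.041, -0.048, 0.058]
1.86 25 [-0.0, -0.001, -0.001, 0.104, -0.048, 0.096]
1.9 25 [-0.0, -0.001, -0.001, 0.152, -0.048, 0.129]
1.95 25 [-0.0, -0.001, -0.001, 0.21, -0.048, 0.172]
2.0 25 [-0.0, -0.001, -0.001, 0.267, -0.048, 0.218]
bar now r 0.1784 theta 1.766 y -0.0057 F [-0.6 -0.5 -2. ] t 6.1667 g 0.10717340122697172 q [-0.3  -0.    1.84  0.28  0.94 -0.66]
```

View pics/side5z.png

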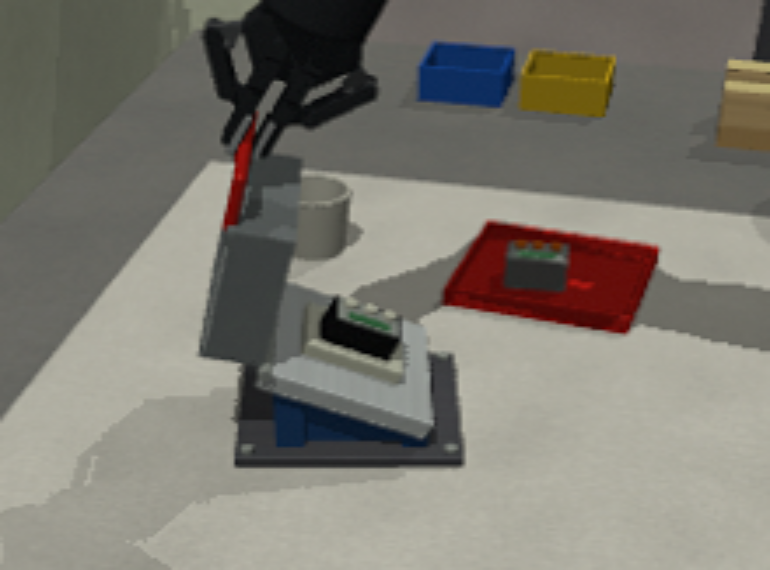

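The cover is past vertical at about 1.77, with the bar held at (240,150). The module shows in its pocket at (365,325). I'll lower the cover slowly to its stop.

Call:
{"api": "carry_out", "payload": {"targets": [[0,0,0,0.054,0,0.033,-1],[0,0,0,0.118,0,0.071,-1],[0,0,0,0.167,0,0.105,-1],[0,0,0,0.225,0,0.148,-1],[0,0,0,0.283,0,0.195,-1]]}}

```text
time: 6.63
ee_pos: [0.6855, -0.0451, 0.2611]
ee_rot: [-2.99, -0.361, -0.671]
ft_force: [-1.5, -0.6, -1.4]
grip_width: 0.102
```

```bash
python3 -c "
import h;from h import *
h.HINGE=HINGE+[0,0,.004];h.BAR=BAR+[0,0,.004]
lidrow([2.04,2.08,2.11,2.14,2.17],[25]*5)"
```

```text
2.04 25 [-0.0, -0.001, -0.001, 0.013, -0.049, 0.053]
2.08 25 [-0.0, -0.001, -0.001, 0.055, -0.049, 0.093]
2.11 25 [-0.0, -0.001, -0.001, 0.085, -0.049, 0.125]
2.14 25 [-0.0, -0.001, -0.001, 0.114, -0.049, 0.157]
2.17 25 [-0.0, -0.001, -0.001, 0.142, -0.049, 0.191]
bar now r 0.1782 theta 2.009 y -0.0059 F [-1.5 -0.6 -1.4] t 6.6333 g 0.10247861079290985 q [-0.26  0.09  1.76  0.27  0.92 -0.62]
```

Call:
{"api": "carry_out", "payload": {"targets": [[0,0,0,0.033,0,0.033,-1],[0,0,0,0.075,0,0.073,-1],[0,0,0,0.105,0,0.105,-1],[0,0,0,0.125,0,0.127,-1]]}}

```text
time: 6.97
ee_pos: [0.7055, -0.0402, 0.2532]
ee_rot: [-2.99, -0.361, -0.67]
ft_force: [0.7, 0.5, 0.7]
grip_width: 0.1
```

```bash
python3 -c "
import h;from h import *
h.HINGE=HINGE+[0,0,.004];h.BAR=BAR+[0,0,.004]
lidrow([2.15,2.17,2.19,2.21,2.23],[25]*5)"
```

```text
2.15 25 [-0.0, -0.001, -0.001, -0.003, -0.05, 0.036]
2.17 25 [-0.0, -0.001, -0.001, 0.015, -0.05, 0.058]
2.19 25 [-0.0, -0.001, -0.001, 0.034, -0.05, 0.081]
2.21 25 [-0.0, -0.001, -0.001, 0.052, -0.05, 0.104]
2.23 25 [-0.0, -0.001, -0.001, 0.069, -0.05, 0.127]
bar now r 0.1777 theta 2.133 y -0.006 F [0.7 0.5 0.7] t 6.9667 g 0.10030313709582615 q [-0.24  0.14  1.72  0.26  0.91 -0.61]
```

Call:
{"api": "carry_out", "payload": {"targets": [[0,0,0,0.018,0,0.018,-1],[0,0,0,0.034,0,0.036,-1],[0,0,0,0.05,0,0.055,-1]]}}

```text
time: 7.22
ee_pos: [0.708, -0.0395, 0.2518]
ee_rot: [-2.994, -0.368, -0.648]
ft_force: [-47.6, -8.0, 32.7]
grip_width: 0.101
```

```bash
python3 -c "
import h;from h import *
h.HINGE=HINGE+[0,0,.004];h.BAR=BAR+[0,0,.004]
lidrow([2.19,2.21],[25]*2)"
```

```text
2.19 25 [-0.001, 0.002, -0.0, 0.021, -0.049, 0.06]
2.21 25 [-0.001, 0.002, -0.0, 0.039, -0.049, 0.083]
bar now r 0.1776 theta 2.15 y -0.006 F [-47.6  -8.   32.7] t 7.2167 g 0.10099014813645472 q [-0.24  0.15  1.7   0.25  0.92 -0.6 ]
```

The cover has reached its stop, where the force rose to about 58 N. I'll back off a few mm, then release gently.

Call:
{"api": "carry_out", "payload": {"targets": [[0,0,0,-0.005,0,-0.005,-1],[0,0,0,-0.01,0,-0.01,-1]]}}

```text
time: 7.38
ee_pos: [0.7057, -0.0401, 0.253]
ee_rot: [-2.994, -0.368, -0.647]
ft_force: [0.2, 0.2, -1.9]
grip_width: 0.102
```

Call:
{"api": "carry_out", "payload": {"targets": [[0,0,0,0,0,0,-0.3],[0,0,0,0,0,0,-0.3],[0,0,0,0,0,0,-0.3],[0,0,0,0,0,-0.15,-0.3],[0,0,0,0,0,-0.35,-0.3]]}}

```text
time: 7.8
ee_pos: [0.6877, -0.0438, 0.2878]
ee_rot: [-2.994, -0.367, -0.639]
ft_force: [-0.6, -0.7, -0.1]
grip_width: 0.353
```

Call:
{"api": "carry_out", "payload": {"targets": [[0,0,0,0,0,-0.25,-0.3],[0,0,0,0,0,-0.5,-0.3],[0,0,0,0,0,-0.7,-0.3]]}}

```text
time: 8.05
ee_pos: [0.6547, -0.0528, 0.3667]
ee_rot: [-2.994, -0.368, -0.642]
ft_force: [0.7, 0.1, 0.9]
grip_width: 0.349
```

```bash
python3 - <<'E'
from h import *
p=snap('side','side6.png');np.save('side6.npy',cloud(p))
cv2.imwrite('pics/side6z.png',cv2.resize(p['frame'][80:270,180:400,::-1],None,fx=3.5,fy=3))
for q in('module','nest','lid_handle'):print([(np.round(r['xyz'],3).tolist(),round(r['conf'],2)) for r in finder.search_frame(q,p)][:2])
p=snap('top','top6.png');np.save('top6.npy',cloud(p))
cv2.imwrite('pics/top6z.png',cv2.resize(p['frame'][130:280,220:420,::-1],None,fx=4,fy=4))
for q in('module','nest','lid_handle'):print([(np.round(r['xyz'],3).tolist(),round(r['conf'],2)) for r in finder.search_frame(q,p)][:2])
E
```

```text
[([0.558, -0.059, 0.108], 0.79)]
[([0.633, -0.018, 0.115], 0.86)]
[([0.66, 0.014, 0.195], 0.75)]
[([0.7, -0.366, 0.063], 0.75)]
[([0.64, -0.023, 0.109], 0.72)]
[([0.662, -0.017, 0.222], 0.82)]
```

View pics/side6z.png

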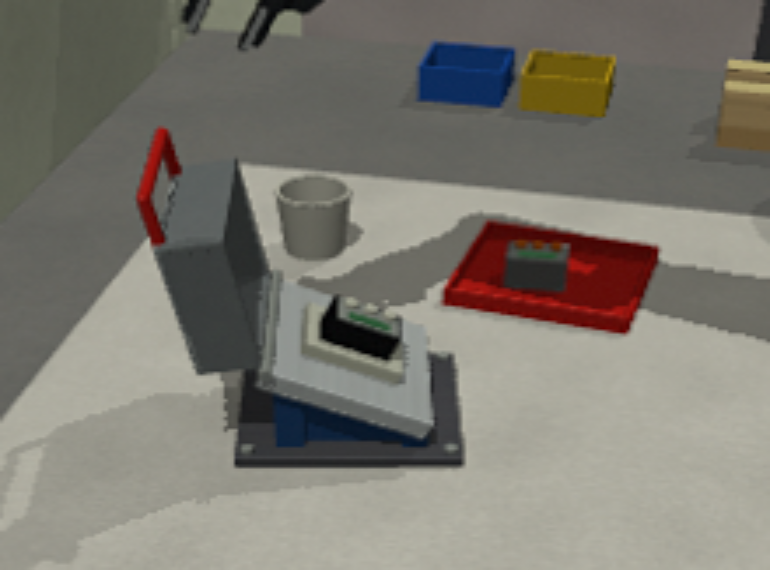

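View pics/top6z.png

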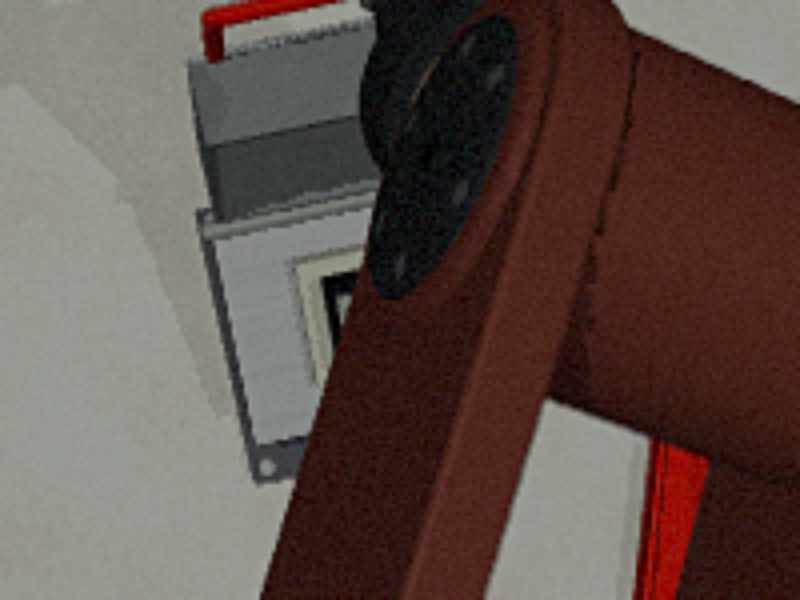

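The cover rests open, with its handle at (155,180) in the side zoom, and the module sits in the pocket at (365,325). The arm blocks the top view of it. I'll fit the module and rails from the side cloud.

```bash
python3 - <<'E'
from h import *
X=np.load('side6.npy');im=cv2.imread('pics/side6.png')
O=HINGE-.068*RN[:,0];print('O',O)
N=(X-O)@RN
# zoom region: px = 180+x/3.5, 80+y/3
v0,v1,u0,u1=170,225,250,310
sub=N[v0:v1,u0:u1];
ok=~np.isnan(sub[...,0])
g=im[v0:v1,u0:u1].mean(2)
def st(n,m):
    P=sub[m];print(n,len(P),'min',np.percentile(P,3,0).round(4),'med',np.median(P,0).round(4),'max',np.percentile(P,97,0).round(4))
z=sub[...,2]
st('plate',ok&(abs(z)<.005)&(abs(sub[...,0])<.065)&(abs(sub[...,1])<.07))
st('above22',ok&(z>.018)&(z<.05)&(abs(sub[...,0])<.045)&(abs(sub[...,1])<.045))
st('top',ok&(z>.031)&(z<.038)&(abs(sub[...,0])<.045)&(abs(sub[...,1])<.045))
st('rail',ok&(z>.008)&(z<.015)&(abs(sub[...,0])<.05)&(abs(sub[...,1])<.05))
st('dark',ok&(g<35)&(z>.01)&(z<.045)&(abs(sub[...,0])<.045)&(abs(sub[...,1])<.045))
for v in range(180,204,2):
    print(v,[tuple((N[v,u]*1000).round().astype(int)) if ok[v-v0,u-u0] else None for u in range(270,298,3)])
E
```

```text
O [ 0.56862176 -0.06816688  0.07425905]
plate 774 min [-0.062  -0.0638 -0.0019] med [0.0082 0.0339 0.0004] max [0.0609 0.0677 0.0037]
above22 303 min [-0.0244 -0.0152  0.0192] med [0.0047 0.012  0.0355] max [0.03   0.0204 0.0424]
top 139 min [-0.0245 -0.0172  0.0319] med [0.0052 0.0088 0.0364] max [0.0293 0.0201 0.0378]
rail 213 min [-0.0359 -0.0269  0.0087] med [0.0126 0.0213 0.0121] max [0.0419 0.0338 0.0146]
dark 179 min [-0.0219 -0.0047  0.0123] med [0.0076 0.0177 0.0235] max [0.0303 0.0209 0.0348]
180 [(np.int64(31), np.int64(-56), np.int64(1)), (np.int64(21), np.int64(-64), np.int64(-1)), (np.int64(28), np.int64(-9), np.int64(36)), (np.int64(21), np.int64(-7), np.int64(41)), (np.int64(14), np.int64(-9), np.int64(43)), (np.int64(-46), np.int64(-188), np.int64(-61)), (np.int64(-53), np.int64(-185), np.int64(-55)), (np.int64(-63), np.int64(-188), np.int64(-52)), (np.int64(-70), np.int64(-185), np.int64(-47)), (np.int64(-80), np.int64(-187), np.int64(-44))]
182 [(np.int64(36), np.int64(-26), np.int64(14)), (np.int64(26), np.int64(-33), np.int64(12)), (np.int64(28), np.int64(1), np.
[... 4097 characters left out ...]
-1), np.int64(34), np.int64(12)), (np.int64(-9), np.int64(29), np.int64(12)), (np.int64(-18), np.int64(26), np.int64(13)), (np.int64(-28), np.int64(17), np.int64(10)), (np.int64(-34), np.int64(20), np.int64(16)), (np.int64(-51), np.int64(-7), np.int64(2))]
202 [(np.int64(28), np.int64(43), np.int64(-1)), (np.int64(20), np.int64(40), np.int64(0)), (np.int64(11), np.int64(35), np.int64(0)), (np.int64(3), np.int64(31), np.int64(1)), (np.int64(-4), np.int64(32), np.int64(5)), (np.int64(-11), np.int64(31), np.int64(7)), (np.int64(-18), np.int64(32), np.int64(11)), (np.int64(-27), np.int64(29), np.int64(12)), (np.int64(-36), np.int64(22), np.int64(11)), (np.int64(-52), np.int64(-2), np.int64(-1))]
```

```bash
cat >> h.py <<'E'
MOD=HINGE-.068*RN[:,0]+RN@[.001,-.0005,.0005]
RG=np.c_[-RN[:,1],-RN[:,0],-RN[:,2]]
E
python3 -c "
from h import *
print(np.linalg.det(RG),MOD)
part(RG,MOD+.11*RN[:,2])"
```

```text
1.0000000000000002 [ 0.56941708 -0.06848389  0.07513482]
full [ 1.1000e-03  3.5000e-03  2.4960e-01 -1.6412e+00 -2.7100e-02  9.7520e-01] 89.9 0.2291 frac 0.367 row [ 0.     0.001  0.092 -0.603 -0.01   0.358] F [ 0.4 -0.1  0.7] t 8.45 g 0.349
```

Call:
{"api": "carry_out", "payload": {"targets": [[0,0,0.02,-0.2,0,0,0.45],[0,0,0.04,-0.4,0,0.05,0.45],[0,0,0.06,-0.6,0,0.15,0.45],[0,0,0.08,-0.8,0,0.25,0.45],[0,0,0.098,-0.9,0,0.35,0.45]]}}

```text
time: 8.87
ee_pos: [0.5718, -0.0711, 0.2754]
ee_rot: [-2.856, 0.547, -0.545]
ft_force: [0.4, -0.3, -0.6]
grip_width: 0.723
```

```bash
python3 -c "
from h import *
part(RG,MOD+.11*RN[:,2])"
```

```text
full [ 0.0025  0.0035  0.1505 -0.5819  0.3968  0.6069] 54.2 0.1116 frac 0.609 row [ 0.002  0.002  0.092 -0.354  0.242  0.37 ] F [ 0.4 -0.3 -0.6] t 8.87 g 0.723
```

Call:
{"api": "carry_out", "payload": {"targets": [[0.001,0.001,0.03,-0.12,0.08,0.1,0.45],[0.001,0.001,0.05,-0.24,0.16,0.2,0.45],[0.002,0.002,0.07,-0.3,0.24,0.3,0.45],[0.002,0.002,0.09,-0.36,0.24,0.37,0.45],[0.002,0.003,0.11,-0.46,0.3,0.45,0.45]]}}

```text
time: 9.28
ee_pos: [0.5333, -0.0765, 0.198]
ee_rot: [-2.463, 1.352, -0.445]
ft_force: [-0.5, -0.4, 0.5]
grip_width: 0.729
```

```bash
python3 -c "
from h import *
part(RG,MOD+.11*RN[:,2])"
```

```text
full [ 0.0006  0.0012  0.0511 -0.0398  0.1474  0.1425] 18.4 0.0251 frac 1 row [ 0.001  0.001  0.051 -0.04   0.147  0.142] F [-0.5 -0.4  0.5] t 9.28 g 0.729
```

Call:
{"api": "carry_out", "payload": {"targets": [[0.001,0.001,0.02,-0.02,0.07,0.07,0.45],[0.001,0.001,0.036,-0.03,0.11,0.11,0.45],[0.001,0.001,0.051,-0.04,0.147,0.142,0.45],[0.001,0.001,0.051,-0.04,0.147,0.142,0.45],[0.001,0.001,0.051,-0.04,0.147,0.142,0.45]]}}

```text
time: 9.7
ee_pos: [0.5236, -0.0793, 0.1735]
ee_rot: [-2.186, 1.703, -0.375]
ft_force: [0.6, -0.4, 0.1]
grip_width: 0.724
```

```bash
python3 -c "
from h import *
part(RG,MOD+.06*RN[:,2]);part(RG,MOD+.012*RN[:,2])
p=snap('side','side7.png')
cv2.imwrite('pics/side7z.png',cv2.resize(p['frame'][80:270,180:400,::-1],None,fx=3.5,fy=3))"
```

```text
full [-1.000e-04  5.000e-04  3.000e-04  6.500e-03 -9.200e-03  4.086e-01] 0.2 0.049 frac 1 row [-0.     0.     0.     0.006 -0.009  0.409] F [ 0.6 -0.4  0.1] t 9.7 g 0.724
full [-1.000e-04  5.000e-04  3.000e-04  7.800e-03 -9.000e-03  8.086e-01] 0.2 0.097 frac 1 row [-0.     0.     0.     0.008 -0.009  0.809] F [ 0.6 -0.4  0.1] t 9.7 g 0.724
```

View pics/side7z.png

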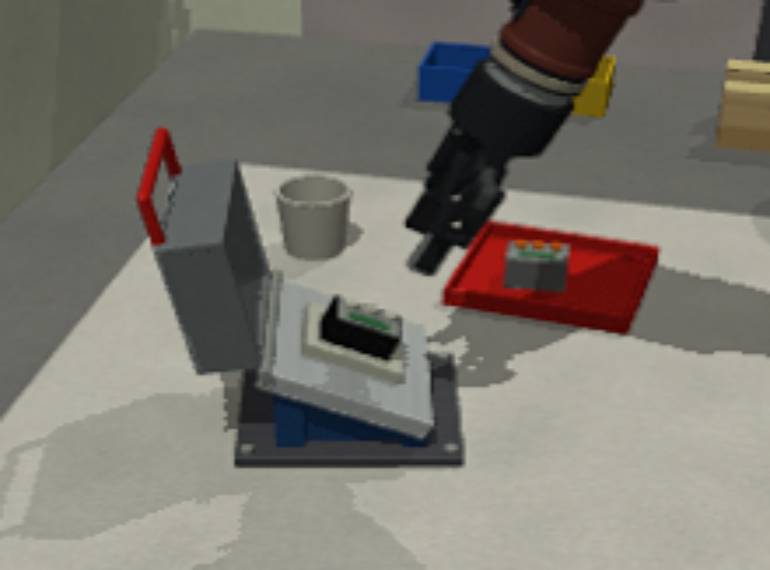

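The fingers are at about (425,260) and square to the slope, above the module at (365,325). The cover is still open. Going in.

Call:
{"api": "carry_out", "payload": {"targets": [[0,0,0,0.008,-0.009,0.2,0.45],[0,0,0,0.008,-0.009,0.4,0.45],[0,0,0,0.008,-0.009,0.55,0.45],[0,0,0,0.008,-0.009,0.65,0.45],[0,0,0,0.008,-0.009,0.65,0.45]]}}

```text
time: 10.17
ee_pos: [0.5567, -0.0711, 0.1017]
ee_rot: [-2.189, 1.702, -0.372]
ft_force: [-0.5, 0.7, 0.1]
grip_width: 0.725
```

```bash
python3 -c "
from h import *
part(RG,MOD+.012*RN[:,2])
p=snap('side','side8.png')
cv2.imwrite('pics/side8z.png',cv2.resize(p['frame'][130:250,220:340,::-1],None,fx=5,fy=5))"
```

```text
full [ 0.0003  0.0008  0.0006  0.0053 -0.0047  0.1462] 0.4 0.0176 frac 1 row [ 0.     0.001  0.001  0.005 -0.005  0.146] F [-0.5  0.7  0.1] t 10.17 g 0.725
```

View pics/side8z.png

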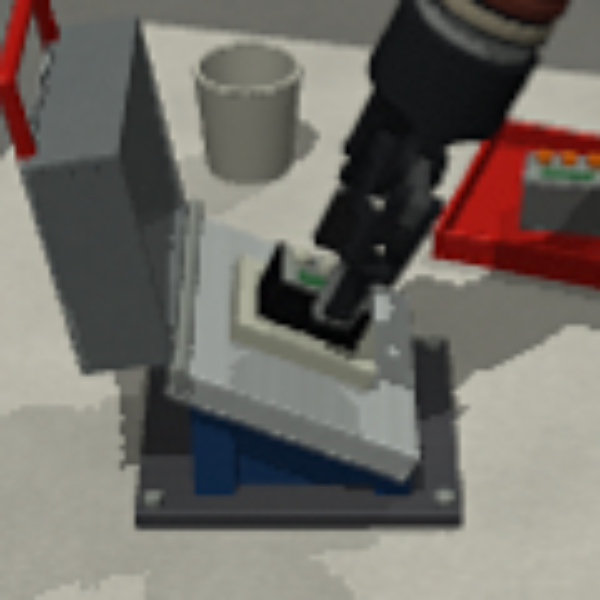

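```bash
python3 - <<'E'
from h import *
p=snap('side');N=(cloud(p)-MOD)@RN
for v in range(180,196,2):
    print(v,[(N[v,u]*1000).round().astype(int).tolist() if N[v,u,0]==N[v,u,0] else None for u in range(281,296,2)])
E
```

```text
180 [[16, -7, 43], [-40, -187, -63], [-46, -184, -59], [-52, -187, -58], [12, 45, 82], [12, 59, 92], [9, 64, 98], [0, 51, 92]]
182 [[14, -2, 39], [8, -8, 38], [4, -5, 42], [11, 35, 68], [8, 40, 74], [10, 63, 89], [5, 62, 91], [1, 62, 93]]
184 [[13, 3, 37], [7, -2, 36], [1, -4, 37], [10, 41, 66], [7, 47, 72], [7, 61, 83], [4, 64, 87], [-1, 65, 90]]
186 [[13, 13, 37], [9, 15, 41], [11, 38, 57], [6, 36, 58], [4, 46, 66], [0, 46, 69], [-6, 43, 68], [-48, -73, 1]]
188 [[13, 22, 37], [7, 17, 36], [9, 39, 52], [7, 47, 59], [2, 46, 60], [-2, 47, 64], [-9, 41, 62], [-48, -64, 0]]
190 [[9, 18, 29], [11, 39, 45], [7, 42, 48], [3, 45, 53], [-1, 47, 56], [-6, 44, 56], [-22, 9, 37], [-47, -52, 1]]
192 [[7, 18, 23], [8, 39, 39], [5, 44, 44], [0, 44, 46], [-4, 45, 49], [-11, 37, 46], [-23, 17, 35], [-48, -44, 0]]
194 [[4, 18, 17], [-1, 17, 19], [-6, 16, 20], [-4, 40, 38], [-8, 40, 40], [-19, 21, 30], [-25, 18, 30], [-47, -33, 1]]
```

The finger is centred on the module in x (±11 mm), and its tip stands 8 mm behind the TCP. The final advance goes to 10 mm above the pocket floor, then I close.

Call:
{"api": "carry_out", "payload": {"targets": [[0,0.001,0.001,0.005,-0.005,0.08,0.45],[0,0.001,0.001,0.005,-0.005,0.16,0.45],[0,0.001,0.001,0.005,-0.005,0.16,-0.3],[0,0.001,0.001,0.005,-0.005,0.16,-0.3],[0,0.001,0.001,0.005,-0.005,0.16,-0.3]], "newtons": 40}}

```text
time: 10.68
ee_pos: [0.5662, -0.0703, 0.0872]
ee_rot: [-2.183, 1.711, -0.383]
ft_force: [0.2, -0.4, -0.5]
grip_width: 0.437
```

Call:
{"api": "carry_out", "payload": {"targets": [[0,0,0,0,0,0,-0.3],[0,0,0,0,0,0,-0.3]]}}

```text
time: 10.85
ee_pos: [0.5661, -0.0703, 0.0873]
ee_rot: [-2.183, 1.711, -0.383]
ft_force: [-0.0, -1.2, -1.5]
grip_width: 0.44
```

```bash
python3 -c "
from h import *
part(RG,MOD+.010*RN[:,2])
p=snap('side','side9.png')
cv2.imwrite('pics/side9z.png',cv2.resize(p['frame'][130:250,220:340,::-1],None,fx=5,fy=5))"
```

```text
full [-0.0002 -0.0005 -0.0004 -0.0083  0.0151  0.0211] 0.2 0.0033 frac 1 row [-0.    -0.    -0.    -0.008  0.015  0.021] F [-0.  -1.2 -1.5] t 10.85 g 0.44
```

View pics/side9z.png

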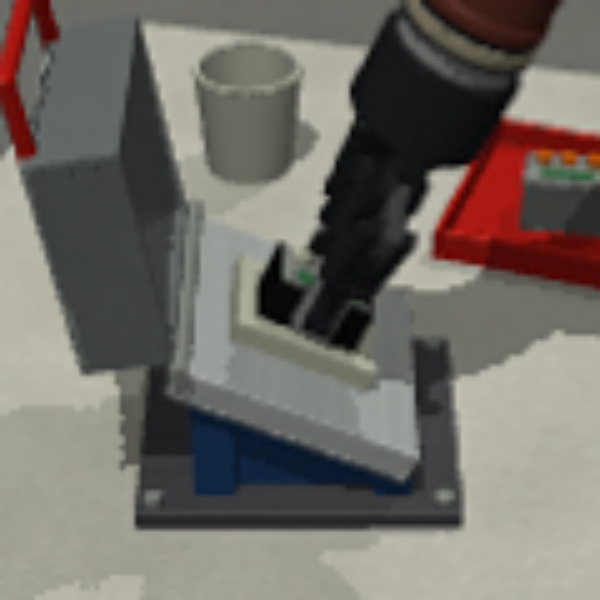

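The fingers are closed on the module at (320,300), with an opening of 37.4 mm as expected for 38 mm. Lifting square to the plate.

Call:
{"api": "carry_out", "payload": {"targets": [[0,0,0,0,0,-0.08,-0.3],[0,0,0,0,0,-0.2,-0.3],[0,0,0,0,0,-0.35,-0.3],[0,0,0,0,0,-0.5,-0.3],[0,0,0,0,0,-0.65,-0.3]]}}

```text
time: 11.32
ee_pos: [0.5332, -0.0781, 0.159]
ee_rot: [-2.183, 1.711, -0.383]
ft_force: [0.5, -0.7, 0.6]
grip_width: 0.434
```

```bash
cat >> h.py <<'E'
TRAY=np.array([.460,.3375,0])
def down(yaw):
    c,s=np.cos(yaw),np.sin(yaw);return np.c_[[c,s,0],[s,-c,0],[0,0,-1]]
E
python3 -c "
from h import *
s=manip.get_state();R=Ro.from_rotvec(s['ee_rot']).as_matrix();print(R.round(2),s['joints'])
p=snap('side','side10.png')
cv2.imwrite('pics/side10z.png',cv2.resize(p['frame'][130:250,220:340,::-1],None,fx=5,fy=5))
part(RG,MOD+.012*RN[:,2])
for y in(-90,-76,-45): print(y);part(down(np.radians(y)),TRAY+[0,0,.15])"
```

```text
[[ 0.24 -0.88  0.41]
 [-0.97 -0.22  0.1 ]
 [ 0.   -0.42 -0.91]] [-0.4262889  -0.11180794  2.16102748  0.38103949  0.77623212  0.67213815]
full [-9.000e-04 -1.100e-03 -2.000e-04 -2.070e-02  3.900e-02  6.888e-01] 0.5 0.0828 frac 1 row [-0.001 -0.001 -0.    -0.021  0.039  0.689] F [0.9 0.3 1. ] t 11.37 g 0.435
-90
full [-0.0701  0.0076  0.0379 -3.5208 -0.1641  0.1726] 28.8 0.4235 frac 0.272 row [-0.019  0.002  0.01  -0.958 -0.045  0.047] F [0.9 0.3 1. ] t 11.37 g 0.435
-76
full [-7.0400e-02 -1.0000e-03 -4.0000e-04 -3.5208e+00 -1.6410e-01  1.7260e-01] 25.3 0.4235 frac 0.272 row [-0.019 -0.    -0.    -0.958 -0.045  0.047] F [0.9 0.3 1. ] t 11.37 g 0.435
-45
full [-0.0684 -0.02   -0.0851 -3.5208 -0.1641  0.1726] 39.9 0.4235 frac 0.272 row [-0.019 -0.005 -0.023 -0.958 -0.045  0.047] F [0.9 0.3 1. ] t 11.37 g 0.435
```

View pics/side10z.png

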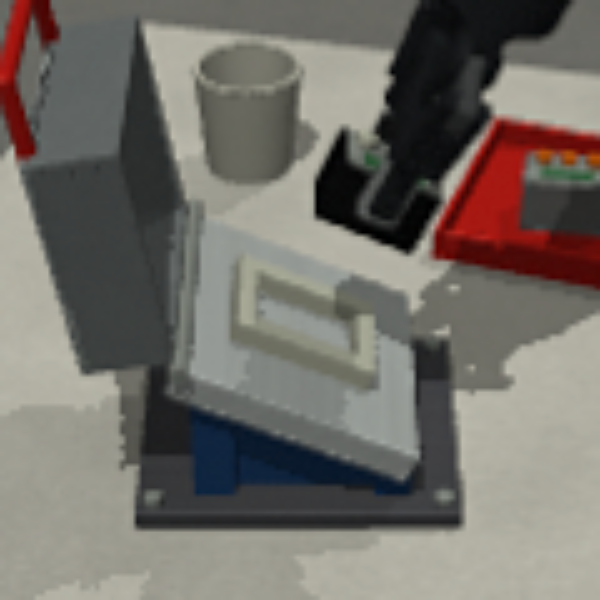

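The module is out and held at (380,195), the pocket is empty and the cover is open. Carrying it to the tray while levelling it.

Call:
{"api": "carry_out", "payload": {"targets": [[0,0,0,-0.1,0,-0.1,-0.3],[-0.005,0,0,-0.3,0,-0.15,-0.3],[-0.01,0,0,-0.5,0,-0.15,-0.3],[-0.018,0,0,-0.75,0,-0.15,-0.3],[-0.026,0,0,-1,0,-0.15,-0.3]]}}

```text
time: 11.78
ee_pos: [0.4981, 0.0361, 0.1789]
ee_rot: [-2.293, 1.801, -0.26]
ft_force: [0.9, -0.3, -1.1]
grip_width: 0.439
```

```bash
python3 -c "
from h import *
part(down(np.radians(-76)),TRAY+[0,0,.15])"
```

```text
full [-4.4200e-02 -1.2000e-03 -8.0000e-04 -2.5172e+00 -2.1190e-01  2.9300e-01] 15.9 0.3052 frac 0.381 row [-0.017 -0.    -0.    -0.958 -0.081  0.112] F [ 0.9 -0.3 -1.1] t 11.78 g 0.439
```

Call:
{"api": "carry_out", "payload": {"targets": [[-0.004,0,0,-0.2,-0.02,0.02,-0.3],[-0.008,0,0,-0.4,-0.03,0.04,-0.3],[-0.011,0,0,-0.6,-0.05,0.06,-0.3],[-0.014,0,0,-0.8,-0.07,0.08,-0.3],[-0.018,0,0,-1,-0.08,0.11,-0.3]]}}

```text
time: 12.2
ee_pos: [0.482, 0.157, 0.1683]
ee_rot: [-2.368, 1.861, -0.162]
ft_force: [0.4, -0.7, -0.5]
grip_width: 0.435
```

```bash
python3 -c "
from h import *
part(down(np.radians(-76)),TRAY+[0,0,.15])"
```

```text
full [-2.6300e-02 -1.2000e-03 -9.0000e-04 -1.5059e+00 -1.5080e-01  1.6900e-01] 9.5 0.1827 frac 0.636 row [-0.017 -0.001 -0.001 -0.958 -0.096  0.108] F [ 0.4 -0.7 -0.5] t 12.2 g 0.435
```

Call:
{"api": "carry_out", "payload": {"targets": [[-0.004,0,0,-0.2,-0.02,0.02,-0.3],[-0.008,0,0,-0.4,-0.04,0.04,-0.3],[-0.011,0,0,-0.6,-0.06,0.06,-0.3],[-0.014,0,0,-0.8,-0.08,0.08,-0.3],[-0.018,-0.001,-0.001,-1,-0.1,0.11,-0.3]]}}

```text
time: 12.62
ee_pos: [0.4669, 0.2783, 0.1565]
ee_rot: [-2.445, 1.908, -0.051]
ft_force: [0.6, 0.1, 0.1]
grip_width: 0.436
```

```bash
python3 -c "
from h import *
part(down(np.radians(-76)),TRAY+[0,0,.10])"
```

```text
full [-8.200e-03 -2.000e-04  2.000e-04 -4.926e-01 -3.960e-02  4.726e-01] 3.0 0.0821 frac 1 row [-0.008 -0.     0.    -0.493 -0.04   0.473] F [0.6 0.1 0.1] t 12.62 g 0.436
```

Call:
{"api": "carry_out", "payload": {"targets": [[-0.004,0,0,-0.2,-0.02,0.05,-0.3],[-0.008,0,0,-0.35,-0.03,0.15,-0.3],[-0.008,0,0,-0.493,-0.04,0.3,-0.3],[-0.008,0,0,-0.493,-0.04,0.473,-0.3],[-0.008,0,0,-0.493,-0.04,0.473,-0.3]]}}

```text
time: 13.03
ee_pos: [0.4568, 0.3368, 0.0955]
ee_rot: [2.473, -1.926, -0.002]
ft_force: [-0.8, -1.3, -1.5]
grip_width: 0.437
```

```bash
python3 - <<'E'
from h import *
part(down(np.radians(-76)),TRAY+[0,0,.0175])
p=snap('side','side11.png')
X=cloud(p)
v0,v1,u0,u1=250,400,180,400
cv2.imwrite('pics/side11z.png',cv2.resize(p['frame'][v0:v1,u0:u1,::-1],None,fx=3.6,fy=4))
Q=X[v0:v1,u0:u1];c=TRAY
m=(abs(Q[...,0]-c[0])<.06)&(abs(Q[...,1]-c[1])<.06)&(Q[...,2]>.03)&(Q[...,2]<.16)
P=Q[m];print(len(P),np.percentile(P,[1,50,99],axis=0).round(4))
E
```

```text
full [ 1.000e-03 -5.000e-04  5.000e-04 -1.200e-03 -3.100e-02  6.498e-01] 0.4 0.0781 frac 1 row [ 0.001 -0.     0.    -0.001 -0.031  0.65 ] F [-0.8 -1.3 -1.5] t 13.03 g 0.437
549 [[0.424  0.3186 0.0845]
 [0.4463 0.3534 0.1172]
 [0.4843 0.39   0.1539]]
```

View pics/side11z.png

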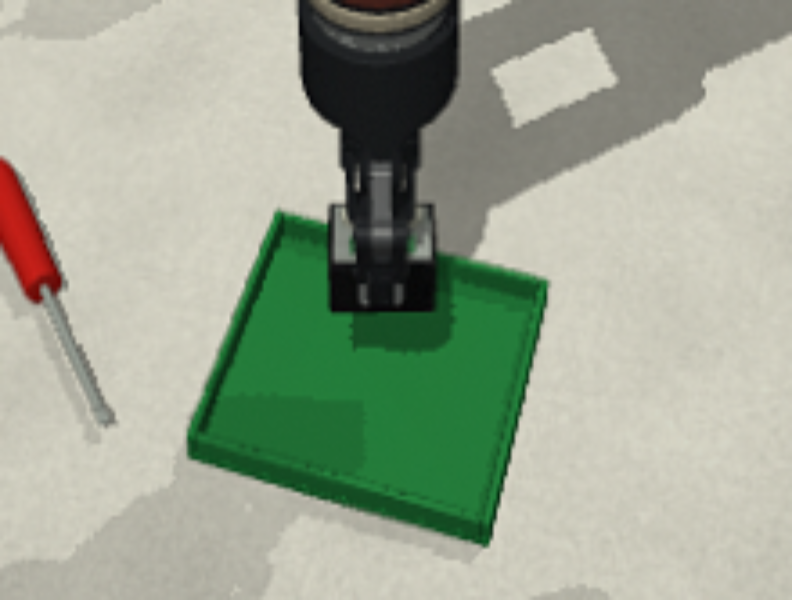

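The module hangs level at (382,260) over the tray, and its underside measures about 0.0845 with the TCP at 0.0955. Lowering in slowing steps.

Call:
{"api": "carry_out", "payload": {"targets": [[0.001,0,0,0,-0.02,0.15,-0.3],[0.001,0,0,0,-0.03,0.3,-0.3],[0.001,0,0,0,-0.03,0.43,-0.3],[0.001,0,0,0,-0.03,0.52,-0.3],[0.001,0,0,0,-0.03,0.57,-0.3]]}}

```text
time: 13.5
ee_pos: [0.4607, 0.3365, 0.0283]
ee_rot: [2.476, -1.932, 0.004]
ft_force: [-0.5, -0.5, -0.5]
grip_width: 0.435
```

Call:
{"api": "carry_out", "payload": {"targets": [[0,0,0,0,0,0.02,-0.3],[0,0,0,0,0,0.035,-0.3],[0,0,0,0,0,0.05,-0.3],[0,0,0,0,0,0.05,-0.3]]}}

```text
time: 13.83
ee_pos: [0.4613, 0.3368, 0.023]
ee_rot: [2.477, -1.933, 0.005]
ft_force: [0.5, -0.7, -0.7]
grip_width: 0.439
```

Small steps down until contact.

Call:
{"api": "carry_out", "payload": {"targets": [[0,0,0,0,0,0.01,-0.3],[0,0,0,0,0,0.02,-0.3],[0,0,0,0,0,0.03,-0.3],[0,0,0,0,0,0.03,-0.3]]}}

```text
time: 14.17
ee_pos: [0.4612, 0.3368, 0.0193]
ee_rot: [2.477, -1.932, 0.005]
ft_force: [-0.4, 0.3, -0.8]
grip_width: 0.438
```

```bash
python3 - <<'E'
from h import *
part(down(np.radians(-76)),TRAY+[0,0,.0175])
E
```

```text
full [-0.0003 -0.0004  0.0002 -0.0082  0.0084  0.0152] 0.2 0.0023 frac 1 row [-0.    -0.     0.    -0.008  0.008  0.015] F [-0.4  0.3 -0.8] t 14.17 g 0.438
```

Call:
{"api": "carry_out", "payload": {"targets": [[0,0,0,0,0,0.008,-0.3],[0,0,0,0,0,0.016,-0.3],[0,0,0,0,0,0.016,-0.3]]}}

```text
time: 14.42
ee_pos: [0.4613, 0.3369, 0.0178]
ee_rot: [2.477, -1.932, 0.005]
ft_force: [-0.4, -1.2, 2.1]
grip_width: 0.437
```

Call:
{"api": "carry_out", "payload": {"targets": [[0,0,0,0,0,0.006,-0.3],[0,0,0,0,0,0.01,-0.3],[0,0,0,0,0,0.01,-0.3]]}}

```text
time: 14.67
ee_pos: [0.4613, 0.3369, 0.0177]
ee_rot: [2.476, -1.932, 0.005]
ft_force: [-2.5, -2.1, 8.1]
grip_width: 0.436
```

The module is on the floor: contact is 8 N and the height is as predicted. Opening and withdrawing upwards.

Call:
{"api": "carry_out", "payload": {"targets": [[0,0,0,0,0,0,0.3],[0,0,0,0,0,0,0.3],[0,0,0,0,0,0,0.3],[0,0,0,0,0,-0.1,0.3],[0,0,0,0,0,-0.3,0.3]]}}

```text
time: 15.08
ee_pos: [0.4583, 0.3352, 0.051]
ee_rot: [2.47, -1.927, -0.0]
ft_force: [0.2, 0.5, 0.8]
grip_width: 0.648
```

Call:
{"api": "carry_out", "payload": {"targets": [[0,0,0,0,0,-0.2,0.3],[0,0,0,0,0,-0.5,0.3],[0,0,0,0,0,-0.8,0.3],[0,0,0,0,0,-1,0.3],[0,0,0,0,0,-1,0.3]]}}

```text
time: 15.5
ee_pos: [0.4633, 0.3386, 0.1794]
ee_rot: [-2.473, 1.929, -0.008]
ft_force: [0.6, 0.7, -0.4]
grip_width: 0.645
```

```bash
python3 - <<'E'
from h import *
p=snap('side','side12.png');X=cloud(p)
im=p['frame'];Q=X
m=(abs(Q[...,0]-.46)<.06)&(abs(Q[...,1]-.337)<.055)&(Q[...,2]>.015)&(Q[...,2]<.07)
P=Q[m];print(len(P),np.percentile(P,[2,50,98],axis=0).round(4))
t=P[(P[:,2]>.036)];A=np.c_[t[:,:2],np.ones(len(t))];print('tops',np.percentile(t[:,2],[5,50,95]),np.linalg.lstsq(A,t[:,2],rcond=None)[0].round(3))
print('module',[(np.round(r['xyz'],3).tolist(),round(r['conf'],2)) for r in finder.search_frame('module',p)])
cv2.imwrite('pics/side12b.png',cv2.resize(im[:,:,::-1],None,fx=1.42,fy=1.42))
p=snap('top');cv2.imwrite('pics/top12b.png',cv2.resize(p['frame'][:,:,::-1],None,fx=1.42,fy=1.42))
for q in('reject','cup','driver'):print(q,[(np.round(r['xyz'],3).tolist(),round(r['conf'],2)) for r in finder.search_frame(q,p)][:2])
E
```

```text
658 [[0.4303 0.3186 0.0168]
 [0.4582 0.3474 0.0408]
 [0.4867 0.3631 0.0482]]
tops [0.03802145 0.04182575 0.04758627] [ 0.021 -0.087  0.062]
module [([0.458, 0.345, 0.045], 0.61)]
reject [([0.454, -0.322, 0.043], 0.87), ([0.461, 0.323, 0.04], 0.71)]
cup [([0.675, -0.359, 0.042], 0.85)]
driver [([0.686, 0.312, 0.024], 0.97)]
```

View pics/side12b.png

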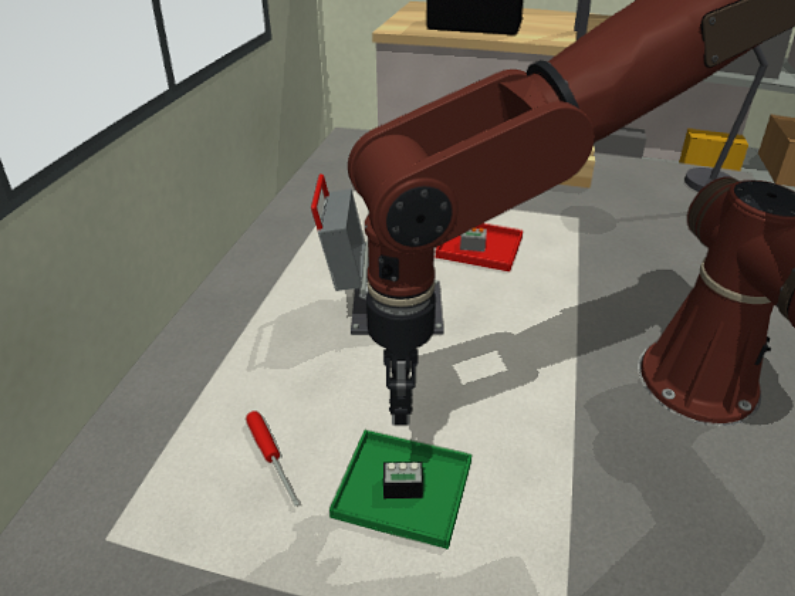

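View pics/top12b.png

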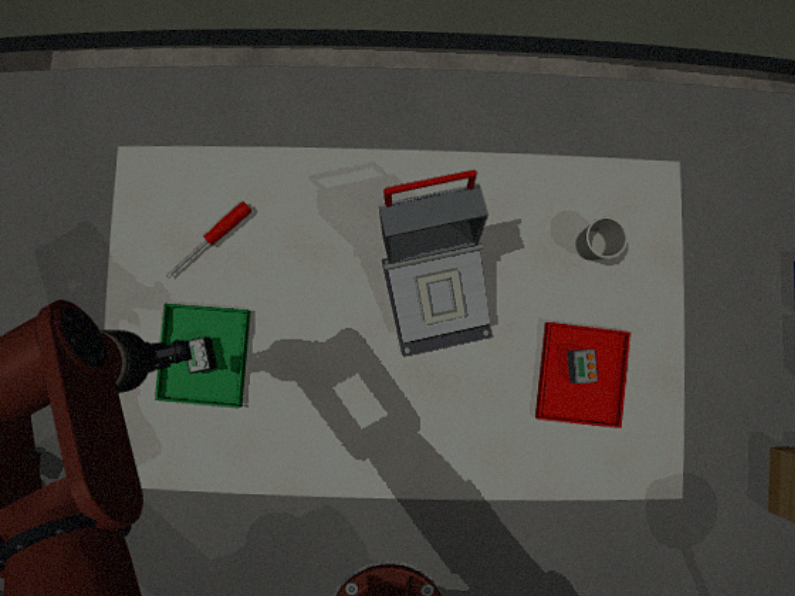

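The side view shows the module flat with its dials up in the green tray at (403,478), and the gripper clear above it. The top view shows the cover open with its handle at (430,188) and the pocket empty at (440,297). The cup (606,240), the driver (210,240) and the reject (583,366) are unmoved. Handing in.

```bash
python3 -c "
from h import *
print(manip.sign_off())"
```

```text
the job is handed in; nothing more can be done
None
```

I swung the cover open by its red handle to its stop and let go, and it has stayed open. I then lifted the black module square out of the pocket, levelled it, and lowered it into the green tray until it touched the floor with about 8 N. I handed in at about 16 s of the 64 s allowed.

**Last checks:**
- **Cover:** it stands open in both views and the pocket is empty.
- **Module:** it lies flat, dials up, near the middle of the green tray. Most of its top surface measured about 0.042 m high, against 0.041 m expected.
- **Other things:** the reject, cup and screwdriver are within 2 mm of where they started. The gripper is clear of everything.

**What did not go as smoothly:**
- **Forces on the cover:** my hinge estimate was a few mm off, so the wrist force reached about 28 N while I was swinging it. It peaked at about 58 N when the cover met its stop, and I backed off at once. That is under the 120 N wrist limit. It also passed 40 N, but the load went through the fingers gripping the bar, so I don't think the limit on the gripper's body applies.
- **Network readings:** in the top view it also gave the placed black module as a second, less certain "reject". Earlier, with the arm blocking that view, it took the cup for the module. The pictures contradicted both, so I did not use them.

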